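Load a swing-out centrifuge rotor in balance

TASK

Load the four-bucket swing-out rotor for a balanced spin: stand the two blue-capped vials in two buckets that face each other straight across the hub, and the two yellow-capped vials in the other two buckets. Lower each vial, without dropping it, until it stands upright on the floor of its bucket, and leave the two white-capped vials standing where they are.

Things in the scene. Friction and masses are not known exactly. Their poses are not given: they have to be found in the camera images.
- vial_blue_1: Glass vial with blue screw cap, about 60 g, upright on the worktop. Origin: centre of underside, z up; round (yaw means nothing). 74 mm tall: body 27 mm across to 46 mm, shoulder to 57 mm, cap 25 to 27 mm across from 54 to 74 mm. Grip the cap from above, fingertips 50 mm or more over its underside: the lowest 42 mm go inside a bucket. Two alike.
- vial_blue_2: Glass vial with blue screw cap, about 60 g, upright on the worktop. Origin: centre of underside, z up; round (yaw means nothing). 74 mm tall: body 27 mm across to 46 mm, shoulder to 57 mm, cap 25 to 27 mm across from 54 to 74 mm. Grip the cap from above, fingertips 50 mm or more over its underside: the lowest 42 mm go inside a bucket. Two alike.
- vial_yellow_1: Glass vial with yellow screw cap, about 45 g, upright on the worktop. Origin: centre of underside, z up; round (yaw means nothing). 74 mm tall: body 27 mm across to 46 mm, shoulder to 57 mm, cap 25 to 27 mm across from 54 to 74 mm. Grip the cap from above, fingertips 50 mm or more over its underside: the lowest 42 mm go inside a bucket. Two alike.
- vial_yellow_2: Glass vial with yellow screw cap, about 45 g, upright on the worktop. Origin: centre of underside, z up; round (yaw means nothing). 74 mm tall: body 27 mm across to 46 mm, shoulder to 57 mm, cap 25 to 27 mm across from 54 to 74 mm. Grip the cap from above, fingertips 50 mm or more over its underside: the lowest 42 mm go inside a bucket. Two alike.
- vial_white_1: Glass vial with white screw cap, about 45 g, upright on the worktop. Origin: centre of underside, z up; round (yaw means nothing). 74 mm tall: body 27 mm across to 46 mm, shoulder to 57 mm, cap 25 to 27 mm across from 54 to 74 mm. Grip the cap from above, fingertips 50 mm or more over its underside: the lowest 42 mm go inside a bucket. Stays put.
- vial_white_2: Glass vial with white screw cap, about 45 g, upright on the worktop. Origin: centre of underside, z up; round (yaw means nothing). 74 mm tall: body 27 mm across to 46 mm, shoulder to 57 mm, cap 25 to 27 mm across from 54 to 74 mm. Grip the cap from above, fingertips 50 mm or more over its underside: the lowest 42 mm go inside a bucket. Stays put.
- bucket_1: Steel cup hung in a fork of the grey four-fork rotor. Origin: centre of its mouth, 70 mm above the worktop, 80 mm from the hub axis; z up, x outward from the hub. Bore 39 mm, flared to 49 mm over the top 10 mm; floor 42 mm below the mouth. Hinged at the mouth: its foot can swing outward, and it falls back upright. Faces bucket_3 across the hub. All four alike.
- bucket_2: Steel cup hung in a fork of the grey four-fork rotor. Origin: centre of its mouth, 70 mm above the worktop, 80 mm from the hub axis; z up, x outward from the hub. Bore 39 mm, flared to 49 mm over the top 10 mm; floor 42 mm below the mouth. Hinged at the mouth: its foot can swing outward, and it falls back upright. Faces bucket_4 across the hub. Rotor turns on its stand (friction 0.06 N m).
- bucket_3: Steel cup hung in a fork of the grey four-fork rotor. Origin: centre of its mouth, 70 mm above the worktop, 80 mm from the hub axis; z up, x outward from the hub. Bore 39 mm, flared to 49 mm over the top 10 mm; floor 42 mm below the mouth. Hinged at the mouth: its foot can swing outward, and it falls back upright. Faces bucket_1 across the hub. Its neighbours are a quarter turn away.
- bucket_4: Steel cup hung in a fork of the grey four-fork rotor. Origin: centre of its mouth, 70 mm above the worktop, 80 mm from the hub axis; z up, x outward from the hub. Bore 39 mm, flared to 49 mm over the top 10 mm; floor 42 mm below the mouth. Hinged at the mouth: its foot can swing outward, and it falls back upright. Faces bucket_2 across the hub. Rotor nut: 26 mm wide, 23 mm above the mouths.
Not all that is in view belongs to the job. What is shaped like the vial_blue_2 but black or purple is not meant.

How it is judged:
By the outcome, as a careful person would: the job done as asked, in the order asked, and still so for the second after the job is handed in, with the robot touching nothing.
It also fails if it takes over 104 s, if anything falls off the work surface, if the arm or the gripper's body presses on something with over 40 N, if the wrist force passes 120 N, or if a joint passes its speed limit or range.

ROBOT

A 6-joint arm with a two-finger parallel gripper is mounted at the origin on a cart in front of the work surface, level with it; the furniture and walls round the work are solid. World frame = base frame: x ahead of the robot, y to its left, z up, the work surface at z = 0. Lengths are in m, angles in rad, forces in N, time in s.
With the tool pointing down it reaches from about 0.25 to 0.725 m from the base axis. Payload 4 kg.
Tool frame: the origin (TCP) lies midway between the tips of the shut fingers; the grasp point (between the pads) lies 19 mm behind it; z points along the fingers, y is the line along which they close (so a half turn about z gives the same grasp; the last joint's range is limited). The gripper opens to 85 mm and grips with 20 to 120 N. Pads are 22 mm wide; open, the fingers measure 114 mm over their backs; the gripper's body (76 mm by 85 mm) begins 54 mm behind the grasp point. The pads swing forward as they close: fully open they stand 13 mm farther back than shut.
Start: joints at [-1.184, 0.241, 0.005, 1.335, 0, 1.571], TCP at [0.189, -0.463, 0.231] pointing down, gripper open.
Joint ranges: [-2.72, 2.72], [-1.05, 1.87], [-1.09, 1.28], [-1.99, 2.15], [-1.42, 1.44], [-3.14, 3.14]. Speed limits (rad/s): [2.79, 2.79, 3.14, 3.14, 3.14, 3.14].

INTERFACE

Orientations are given as a unit quaternion [x, y, z, w].
In Python, from workcell import get_obs, camera, job_done, silhouettes gives the robot as it stands. The module is installed in compiled form; this text tells all that it offers.
- The arm moves only by the tool drive_tool, never from a script. Its argument "increments" is a list of rows, each a list of 3 entries, a list of its own where there are three numbers: the shift along the world's x, y, z in mm, then the turn, a rotation vector about the world's x, y, z in degrees, then the opening, from 0 (shut) to 1 (fully open). A call has 1 to 8 rows; each row shifts and turns the commanded pose from where the row before left it; what a row does not reach is not made up. A row lasts 1/12 s, in which the tool goes at most 41.7 mm and 7.16 degrees, less where a joint would pass 70% of its speed; a pose out of reach is approached as far as the arm can. A call is refused whole if a number of a shift passes 41.7 or a number of a turn 7.16, either way. A call with a gripper value outside its range is refused whole. The fingers move at their own pace and stop on an object; the grip force is fixed at half the most. Time passes only in rows, so rows that do not move let the fingers close. It gives the time, the measured TCP pose, the force, the opening and the grip force at its end, in the units of the state.
- get_obs(): the state, without advancing time (a new reading comes with each control period).
- camera(name): name is "scene" or "side" or "wrist"; returns a dict with "image" (420x560x3 uint8, red, green, blue), "K" (3x3 intrinsics, pixels), "view" (4x4, takes a point from world to camera coordinates). Camera axes: x right, y down, z forward; pixel columns grow to the right and rows downward; lengths in m; the calibration is good to about 2 mm. A picture is of the moment at which its call begins. There is no depth.
- job_done(): hands the job in; it is judged then, once.
Trained networks look in a picture, given as the dict that the camera call returned (one of the last four; its "shot" number tells which), for a name from the list of things; names that differ only in an ending like _2 or _b are one class to them, and where a whole thing is asked for, a point or a joint stands for the part that bears it (a point fixed in the world has none). Each returns a list of dicts, best first, with "conf" (0 to 1); they miss things now and then, are a little off and sometimes report something else, mostly with a low value. They report only what shows in the picture. A call takes as long as a camera call. They do not tell look-alikes from the thing itself.
- silhouettes(query, picture): "region" (420x560 bool, what is visible of it) and "bbox" ([left, top, right, bottom] in pixels, round what is visible of it).
The state is a dict: "clock": time; "joint_pos": joint angles; "joint_vel": joint speeds; "tau": joint torques, N m; "eef_pos": TCP position; "tool_rot": TCP orientation; "ft_force": force on the tool from outside, world axes, zero at the start; "ft_torque": the same for the moment, N m; "grip_width": finger opening in m; "grasp_force": force on a finger pad.
Only numpy, scipy, OpenCV 4.12 (cv2) and the standard library are available. Lean on these libraries where they do the work, as an engineer would, in place of code of your own. Each camera call takes 0.05 s, during which the arm holds its last target. There are 200 camera calls.

## Working session

There is one attempt and no reset: what is moved stays moved. The work goes in short steps, Python scripts to look and compute and a tool call to move; the robot and the scene stay as the last step left them, time stands still between calls to the robot, and variables do not carry over. Pictures are saved under pics/ and viewed, at most 14 in all, crops included, and the job is handed in when it is done.

Besides the shell and the picture viewer there is one more tool, called after "Emit:" by a JSON object that holds its "name" and its "arguments". drive_tool: Moves the arm, as the interface text tells. Its arguments: {"type":"object","properties":{"increments":{"type":"array"}},"required":["increments"]}

```bash
mkdir -p pics; cat > h.py <<'E'
import numpy as np, cv2
from workcell import *
def shot(n,name):
    p=camera(n); cv2.imwrite(f'pics/{name}.png',cv2.cvtColor(p['image'],cv2.COLOR_RGB2BGR)); return p
def back(p,u,v,z):
    V=p['view'];R=V[:3,:3];t=V[:3,3];d=R.T@np.linalg.solve(p['K'],[u,v,1]);c=-R.T@t
    return c+d*(z-c[2])/d[2]
def proj(p,X):
    q=p['K']@(p['view']@np.append(X,1))[:3]; return q[:2]/q[2]
E
python3 - <<'E'
from h import *
o=get_obs();print({k:np.round(v,3) for k,v in o.items()})
for n in['scene','side']:
    p=shot(n,n+'0'); print(n,np.round(p['view'],3).tolist(),p['K'][0,0])
    for q in['vial_blue_1','vial_yellow_1','vial_white_1','bucket_1']:
        for s in silhouettes(q,p):print(q,round(s['conf'],2),np.round(s['bbox']))
E
```

```text
{'clock': np.float64(0.0), 'joint_pos': array([-1.184,  0.241,  0.004,  1.335,  0.   ,  1.571]), 'joint_vel': array([-0.   , -0.002, -0.001, -0.   ,  0.001,  0.   ]), 'tau': array([ 0.0000e+00, -3.7232e+01,  2.5241e+01,  1.7000e-02, -0.0000e+00,
       -0.0000e+00]), 'eef_pos': array([ 0.188, -0.462,  0.23 ]), 'tool_rot': array([ 0.981,  0.192, -0.   , -0.001]), 'ft_force': array([-0.04 , -0.861, -0.27 ]), 'ft_torque': array([-0.035, -0.007, -0.038]), 'grasp_force': np.float64(0.0), 'grip_width': np.float64(0.085)}
scene [[-0.963, -0.269, 0.001, 0.522], [-0.232, 0.83, -0.507, 0.155], [0.136, -0.489, -0.862, 1.024], [0.0, 0.0, 0.0, 1.0]] 411.2700342519008
vial_blue_1 0.77 [249. 160. 259. 182.]
vial_blue_1 0.75 [288. 117. 298. 146.]
vial_blue_1 0.64 [265. 128. 274. 152.]
vial_blue_1 0.55 [275. 152. 286. 177.]
vial_yellow_1 0.6 [322. 118. 334. 142.]
vial_yellow_1 0.5 [309. 195. 322. 213.]
vial_white_1 0.52 [267. 191. 279. 213.]
vial_white_1 0.52 [317. 162. 331. 185.]
bucket_1 0.96 [210. 283. 235. 312.]
bucket_1 0.96 [247. 256. 275. 281.]
bucket_1 0.69 [237. 327. 266. 353.]
bucket_1 0.62 [279. 295. 306. 316.]
side [[0.982, 0.187, 0.0, -0.538], [0.109, -0.569, -0.815, 0.014], [-0.152, 0.801, -0.579, 1.272], [0.0, 0.0, 0.0, 1.0]] 453.7290472596286
vial_blue_1 0.83 [308. 244. 317. 274.]
vial_blue_1 0.8 [265. 292. 278. 326.]
vial_blue_1 0.76 [294. 276. 308. 305.]
vial_blue_1 0.66 [276. 254. 291. 284.]
vial_yellow_1 0.52 [232. 220. 250. 248.]
vial_white_1 0.88 [226. 246. 234. 278.]
vial_white_1 0.6 [277. 222. 292. 251.]
bucket_1 0.72 [252. 165. 272. 183.]
bucket_1 0.58 [280. 178. 299. 201.]
bucket_1 0.57 [307. 162. 324. 182.]
```

View pics/scene0.png

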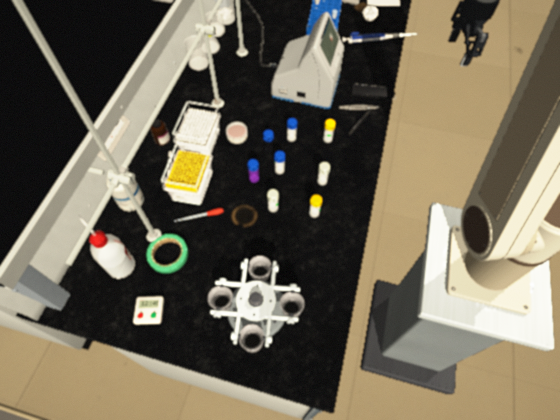

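View pics/side0.png

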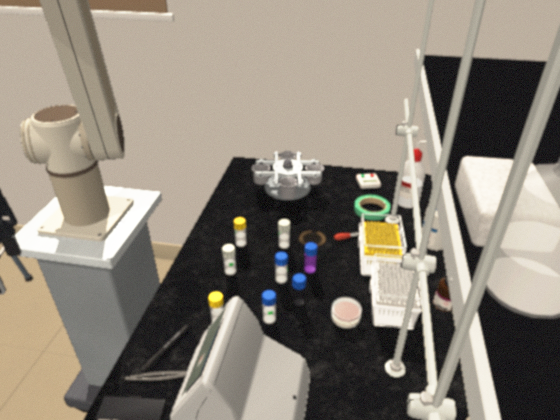

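The scene shows four blue caps: (292,130) and (280,160) have white labels and clear bodies. (268,137) has a dark body and (253,170) a purple one, so both are look-alikes. The yellow caps are at (329,130) and (316,205), the white ones at (324,173) and (272,200), and the rotor hub is at (256,298). Next I'll measure positions and check the choice in a crop.

```bash
python3 - <<'E'
from h import *
P={n:camera(n) for n in['scene','side']}
for q in['vial_blue_1','vial_yellow_1','vial_white_1','bucket_1']:
  for n,p in P.items():
    for s in silhouettes(q,p):
      v,u=np.nonzero(s['region']); 
      if q!='bucket_1':
        # cap: upper part of the mask
        hsv=cv2.cvtColor(p['image'],cv2.COLOR_RGB2HSV)
        X=back(p,u.mean(),v.mean(),.038)
      else:
        X=back(p,(s['bbox'][0]+s['bbox'][2])/2,(s['bbox'][1]+s['bbox'][3])/2,.06)
      print(q,n,round(s['conf'],2),np.round([u.mean(),v.mean()]),np.round(X,3),len(u))
a=P['scene']['image'][105:225,225:345]; b=P['side']['image'][205:335,195:325]
c=np.hstack([cv2.resize(x,(400,400),interpolation=cv2.INTER_CUBIC) for x in(a,b)])
r=cv2.resize(P['scene']['image'][245:360,200:315],(400,400),interpolation=cv2.INTER_CUBIC)
cv2.imwrite('pics/crop1.png',c[:,:,::-1]);
r2=cv2.resize(P['side']['image'][145:205,240:340],(400,240),interpolation=cv2.INTER_CUBIC)
cv2.imwrite('pics/crop2.png',np.hstack([r,np.pad(r2,((0,160),(0,0),(0,0)))])[:,:,::-1])
E
```

```text
vial_blue_1 scene 0.57 [292. 130.] [ 0.575 -0.269  0.038] 201
vial_blue_1 scene 0.54 [279. 163.] [ 0.579 -0.146  0.038] 218
vial_blue_1 scene 0.46 [253. 171.] [ 0.64  -0.101  0.038] 204
vial_blue_1 side 0.96 [299. 290.] [ 0.63  -0.211  0.038] 323
vial_blue_1 side 0.7 [310. 257.] [ 0.64  -0.1    0.038] 337
vial_blue_1 side 0.69 [269. 307.] [ 0.576 -0.27   0.038] 404
vial_blue_1 side 0.63 [281. 268.] [ 0.579 -0.148  0.038] 346
vial_yellow_1 scene 0.63 [315. 206.] [ 0.451 -0.037  0.038] 193
vial_yellow_1 scene 0.62 [329. 131.] [ 0.471 -0.296  0.038] 195
vial_yellow_1 scene 0.28 [260. 268.] [0.54  0.167 0.038] 453
vial_yellow_1 side 0.79 [216. 305.] [ 0.464 -0.286  0.038] 282
vial_yellow_1 side 0.7 [240. 232.] [ 0.451 -0.035  0.038] 284
vial_white_1 scene 0.73 [323. 174.] [ 0.454 -0.143  0.038] 210
vial_white_1 scene 0.67 [280. 163.] [ 0.578 -0.146  0.038] 202
vial_white_1 scene 0.49 [273. 201.] [ 0.562 -0.022  0.038] 223
vial_white_1 side 0.87 [284. 235.] [ 0.563 -0.027  0.038] 260
vial_white_1 side 0.7 [229. 259.] [ 0.453 -0.143  0.038] 339
bucket_1 scene 0.77 [252. 338.] [0.509 0.332 0.06 ] 536
bucket_1 scene 0.73 [260. 268.] [0.537 0.177 0.06 ] 464
bucket_1 scene 0.65 [292. 304.] [0.444 0.24  0.06 ] 517
bucket_1 scene 0.56 [220. 299.] [0.6   0.266 0.06 ] 491
bucket_1 side 0.8 [261. 173.] [0.445 0.214 0.06 ] 224
bucket_1 side 0.7 [287. 155.] [0.501 0.339 0.06 ] 129
bucket_1 side 0.53 [288. 187.] [0.545 0.155 0.06 ] 352
bucket_1 side 0.48 [314. 173.] [0.603 0.262 0.06 ] 209
```

View pics/crop1.png

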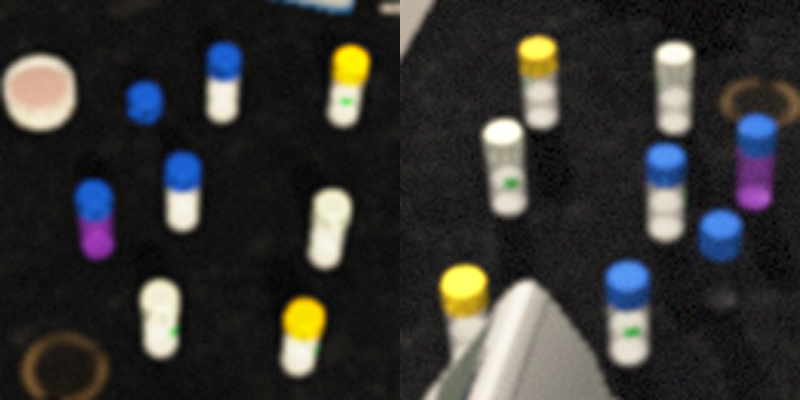

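View pics/crop2.png

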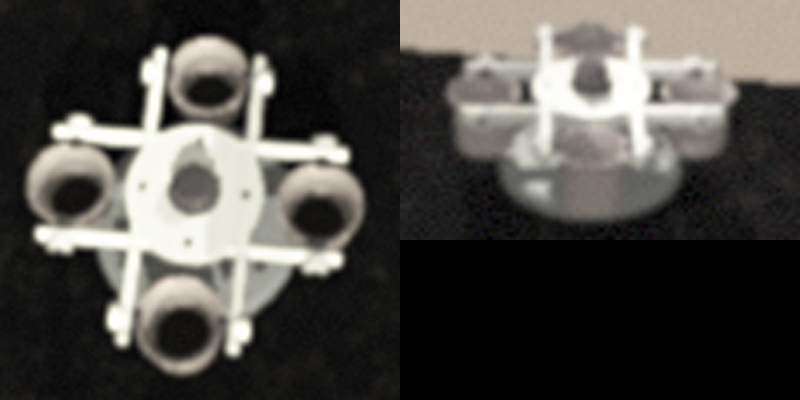

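The crop confirms it: the clear-bodied blue vials are at about (0.576,-0.270) and (0.579,-0.147), and both views agree. The black one at (0.63,-0.21) and the purple one at (0.64,-0.10) are excluded. The rotor hub is at about (0.5225,0.254), turned by about 10°, with opposite buckets 158 mm apart as expected. I'll check the device's height near the vials before reaching.

```bash
python3 - <<'E'
from h import *
p=camera('scene');s=camera('side')
print('base',[np.round(back(p,u,v,0),3) for u,v in[(274,98),(331,107),(343,60)]])
for uv in[(238,303),(308,372)]:
  for z in(.05,.1,.15,.2,.25,.3):
    X=back(s,*uv,z);print(uv,z,np.round(X[:2],3),np.round(proj(p,X)))
o=proj(p,[.471,-.296,.064]),proj(s,[.471,-.296,.064]);print(o)
w=s['image'][270:420,80:330]; t=p['image'][0:112,260:410]
cv2.imwrite('pics/dev.png',np.hstack([cv2.resize(w,(400,300)),cv2.resize(t,(400,300))])[:,:,::-1])
E
```

```text
base [array([ 0.672, -0.416,  0.   ]), array([ 0.488, -0.427,  0.   ]), array([ 0.493, -0.651,  0.   ])]
(238, 303) 0.05 [ 0.513 -0.283] [314. 128.]
(238, 303) 0.1 [ 0.528 -0.328] [314. 104.]
(238, 303) 0.15 [ 0.543 -0.373] [314.  78.]
(238, 303) 0.2 [ 0.558 -0.418] [313.  52.]
(238, 303) 0.25 [ 0.573 -0.463] [313.  25.]
(238, 303) 0.3 [ 0.588 -0.508] [313.  -3.]
(308, 372) 0.05 [ 0.678 -0.419] [272.  85.]
(308, 372) 0.1 [ 0.681 -0.454] [274.  64.]
(308, 372) 0.15 [ 0.684 -0.489] [276.  43.]
(308, 372) 0.2 [ 0.687 -0.525] [278.  21.]
(308, 372) 0.25 [ 0.69 -0.56] [281.  -3.]
(308, 372) 0.3 [ 0.693 -0.595] [283. -27.]
(array([329.77975714, 124.71995848]), array([216.01121949, 299.96774313]))
```

View pics/dev.png

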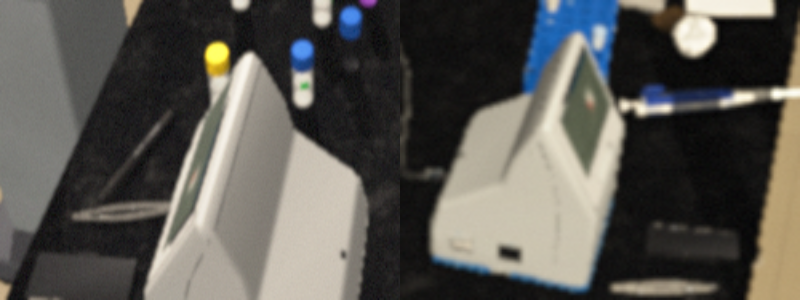

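Device face at y≈-0.42, so it clears the vials by 120 mm or more. I'm moving to blue A while turning the closing axis to about 10°, the E/W bucket radial.

Emit:
{"name": "drive_tool", "arguments": {"increments": [[[35,17.5,0],[0,0,7],1],[[35,17.5,0],[0,0,7],1],[[35,17.5,0],[0,0,7],1],[[35,17.5,0],[0,0,7],1],[[35,17.5,0],[0,0,7],1],[[35,17.5,0],[0,0,7],1],[[35,17.5,0],[0,0,7],1],[[35,17.5,0],[0,0,7],1]]}}

```text
clock: 1.77
eef_pos: [0.4702, -0.3219, 0.2314]
tool_rot: [0.774, 0.633, -0.0, 0.0]
ft_force: [-0.5, -0.4, 0.7]
grip_width: 0.0856
grasp_force: 0.0
```

Emit:
{"name": "drive_tool", "arguments": {"increments": [[[35,17,0],[0,0,7],1],[[35,17,0],[0,0,7],1],[[35,17,-15],[0,0,7],1],[[0,0,-15],[0,0,0],1],[[0,0,0],[0,0,0],1],[[0,0,0],[0,0,0],1]]}}

```text
clock: 2.27
eef_pos: [0.5728, -0.2714, 0.1999]
tool_rot: [0.648, 0.761, -0.001, -0.002]
ft_force: [-0.3, -0.1, -0.2]
grip_width: 0.0854
grasp_force: 0.0
```

```bash
cat >> h.py <<'E'
def vials():
    o=get_obs();print('tcp',np.round(o['eef_pos'],4),round(float(o['clock']),1))
    p=shot('wrist','w%d'%int(o['clock']*100))
    for q in['vial_blue_1','vial_yellow_1','vial_white_1','bucket_1']:
        for s in silhouettes(q,p):
            c=s['region']; hsv=cv2.cvtColor(p['image'],cv2.COLOR_RGB2HSV)
            v,u=np.nonzero(c); print(q,round(s['conf'],2),np.round(s['bbox']),np.round(back(p,u.mean(),v.mean(),.04),3))
    return p
E
python3 - <<'E'
from h import *
p=vials()
print(np.round(-p['view'][:3,:3].T@p['view'][:3,3],3))
X=np.array([.576,-.270,.074]);print(proj(p,X))
E
ls pics
```

```text
tcp [ 0.5728 -0.2714  0.1999] 2.3
vial_blue_1 0.82 [268. 171. 295. 214.] [ 0.576 -0.273  0.04 ]
vial_blue_1 0.63 [361.   0. 419.  43.] [ 0.64  -0.104  0.04 ]
vial_blue_1 0.63 [328. 128. 374. 157.] [ 0.631 -0.211  0.04 ]
vial_blue_1 0.62 [290.  33. 329.  82.] [ 0.578 -0.144  0.04 ]
vial_yellow_1 0.83 [147. 180. 197. 225.] [ 0.467 -0.298  0.04 ]
vial_white_1 0.94 [137.   2. 197.  55.] [ 0.45  -0.141  0.04 ]
[ 0.562 -0.206  0.343]
[283.43394637 199.16931953]
crop1.png
crop2.png
dev.png
scene0.png
side0.png
w226.png
```

All the views agree on blue A at (0.576,-0.271). Descending.

Emit:
{"name": "drive_tool", "arguments": {"increments": [[[3,0,-35],[0,0,0],1],[[0,0,-35],[0,0,0],1],[[0,0,-35],[0,0,0],1],[[0,0,-25],[0,0,0],1],[[0,0,-20],[0,0,0],1],[[0,0,0],[0,0,0],0],[[0,0,0],[0,0,0],0],[[0,0,0],[0,0,0],0]]}}

```text
clock: 3.18
eef_pos: [0.5776, -0.2731, 0.0535]
tool_rot: [0.649, 0.761, 0.0, 0.002]
ft_force: [0.0, -0.2, 0.3]
grip_width: 0.0518
grasp_force: 0.0
```

Emit:
{"name": "drive_tool", "arguments": {"increments": [[[0,0,0],[0,0,0],0],[[0,0,0],[0,0,0],0],[[0,0,0],[0,0,0],0],[[0,0,0],[0,0,0],0]]}}

```text
clock: 3.52
eef_pos: [0.5778, -0.273, 0.054]
tool_rot: [0.648, 0.761, 0.0, 0.002]
ft_force: [-0.6, -0.5, 5.9]
grip_width: 0.0228
grasp_force: 58.5
```

Emit:
{"name": "drive_tool", "arguments": {"increments": [[[0,0,10],[0,0,0],0],[[0,0,10],[0,0,0],0],[[0,0,0],[0,0,0],0],[[0,0,0],[0,0,0],0]]}}

```text
clock: 3.85
eef_pos: [0.5776, -0.2724, 0.0728]
tool_rot: [0.648, 0.761, 0.0, 0.001]
ft_force: [-0.1, 0.1, -1.6]
grip_width: 0.0232
grasp_force: 58.8
```

```bash
python3 - <<'E'
from h import *
o=get_obs();print(np.round(o['eef_pos'],4),o['ft_force'],o['grip_width'],o['grasp_force'])
a=camera('side');b=camera('wrist');u,v=map(int,proj(a,[.576,-.27,.08]));c=a['image'][v-45:v+45,u-45:u+45]
cv2.imwrite('pics/g1.png',np.hstack([cv2.resize(c,(400,400),interpolation=2),cv2.resize(b['image'],(400,400))])[:,:,::-1])
E
```

```text
[ 0.5776 -0.2724  0.0728] [-0.14516826  0.06859977 -1.64786341] 0.02317841452639459 58.781726360321045
```

View pics/g1.png

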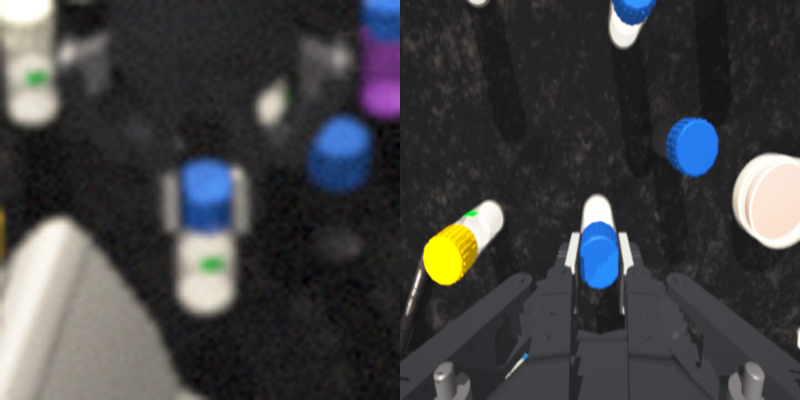

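The grip is firm, with the vial upright, the pads on the cap and about 1.6 N of lift load. TCP is about 54 mm above the underside. Carrying it to the E bucket.

Emit:
{"name": "drive_tool", "arguments": {"increments": [[[0,0,40],[0,0,0],0],[[0,0,40],[0,0,0],0],[[0,0,40],[0,0,0],0],[[1.5,38,0],[0,0,0],0],[[1.5,38,0],[0,0,0],0],[[1.5,38,0],[0,0,0],0],[[1.5,38,0],[0,0,0],0],[[1.5,38,0],[0,0,0],0]]}}

```text
clock: 4.62
eef_pos: [0.5835, -0.0805, 0.1908]
tool_rot: [0.649, 0.761, -0.0, -0.0]
ft_force: [0.9, -0.5, 0.0]
grip_width: 0.023
grasp_force: 59.0
```

Emit:
{"name": "drive_tool", "arguments": {"increments": [[[1.5,38,0],[0,0,0],0],[[1.5,38,0],[0,0,0],0],[[1.5,38,0],[0,0,0],0],[[1.5,38,0],[0,0,0],0],[[1.5,38,0],[0,0,0],0],[[1.5,38,0],[0,0,0],0],[[0,0,0],[0,0,0],0],[[0,0,0],[0,0,0],0]]}}

```text
clock: 5.28
eef_pos: [0.5924, 0.1484, 0.1903]
tool_rot: [0.647, 0.763, -0.001, -0.0]
ft_force: [-0.2, -0.8, 0.1]
grip_width: 0.0228
grasp_force: 59.0
```

```bash
cat >> h.py <<'E'
def rotor(names=('scene','wrist'),show=None):
    o=get_obs();print('tcp',np.round(o['eef_pos'],4),'t',round(float(o['clock']),1),'w',round(float(o['grip_width']),4),np.round(o['ft_force'],1))
    for n in names:
        p=camera(n)
        for s in silhouettes('bucket_1',p):
            b=s['bbox'];print(n,round(s['conf'],2),np.round(b),np.round(back(p,(b[0]+b[2])/2,(b[1]+b[3])/2,.06)[:2],3))
        if show==n: cv2.imwrite('pics/r%d.png'%int(o['clock']*100),p['image'][:,:,::-1])
        # mouth prediction
        print({k:np.round(proj(p,[.5225+.08*np.cos(a),.254+.08*np.sin(a),.07])).tolist() for k,a in zip('ENWS',np.deg2rad([10,100,190,280]))},'nut',np.round(proj(p,[.5225,.254,.093])))
E
python3 -c "
from h import *
rotor(show='wrist')"; ls pics
```

```text
tcp [0.5924 0.1484 0.1903] t 5.3 w 0.0228 [-0.2 -0.8  0.1]
scene 0.82 [236. 327. 267. 354.] [0.507 0.336]
scene 0.76 [246. 258. 274. 284.] [0.535 0.181]
scene 0.62 [279. 291. 306. 315.] [0.443 0.234]
scene 0.55 [210. 284. 236. 313.] [0.596 0.267]
scene 0.43 [310. 196. 323. 214.] [ 0.449 -0.028]
{'E': [220.0, 297.0], 'N': [251.0, 337.0], 'W': [292.0, 304.0], 'S': [260.0, 267.0]} nut [255. 297.]
wrist 0.96 [279.   5. 349.  93.] [0.6   0.272]
wrist 0.82 [ 72.  10. 158.  99.] [0.443 0.243]
wrist 0.55 [185. 125. 253. 190.] [0.535 0.173]
{'E': [316.0, 52.0], 'N': [204.0, -71.0], 'W': [109.0, 55.0], 'S': [219.0, 157.0]} nut [206.  47.]
crop1.png
crop2.png
dev.png
g1.png
r528.png
scene0.png
side0.png
w226.png
```

View pics/r528.png

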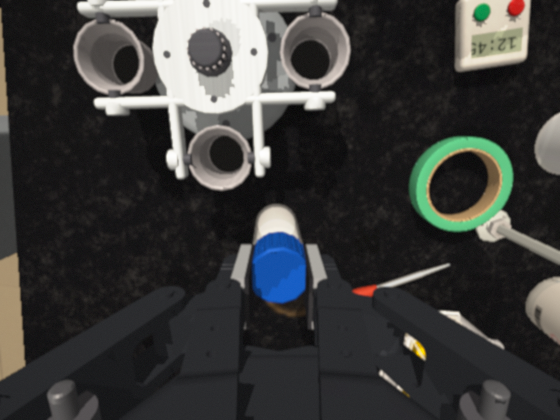

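Wrist view: bucket mouths at E (315,48), W (112,57) and S (219,152), nut at (208,47), all within 5 px of the model. The rotor angle is about 11°. Going over E at (0.601,0.270).

Emit:
{"name": "drive_tool", "arguments": {"increments": [[[2,31,0],[0,0,0],0],[[2,31,0],[0,0,0],0],[[2,31,0],[0,0,0],0],[[2.5,28.5,0],[0,0,0],0],[[0,0,0],[0,0,0],0],[[0,0,0],[0,0,0],0]]}}

```text
clock: 5.98
eef_pos: [0.6017, 0.2674, 0.1908]
tool_rot: [0.648, 0.761, -0.0, 0.0]
ft_force: [-0.3, -0.8, -1.0]
grip_width: 0.0228
grasp_force: 59.1
```

```bash
python3 -c "
from h import *
rotor()"; ls pics
```

```text
tcp [0.6017 0.2674 0.1908] t 6.0 w 0.0228 [-0.3 -0.8 -1. ]
scene 0.75 [246. 260. 274. 281.] [0.536 0.18 ]
scene 0.65 [279. 292. 303. 317.] [0.446 0.239]
scene 0.63 [208. 286. 236. 311.] [0.597 0.267]
scene 0.61 [239. 326. 268. 356.] [0.502 0.337]
{'E': [220.0, 297.0], 'N': [251.0, 337.0], 'W': [292.0, 304.0], 'S': [260.0, 267.0]} nut [255. 297.]
wrist 0.74 [137.  71. 213. 138.] [0.503 0.332]
wrist 0.69 [249. 166. 311. 222.] [0.602 0.27 ]
wrist 0.62 [ 61. 168. 139. 237.] [0.441 0.236]
{'E': [279.0, 199.0], 'N': [179.0, 104.0], 'W': [97.0, 202.0], 'S': [196.0, 282.0]} nut [180. 207.]
crop1.png
crop2.png
dev.png
g1.png
r528.png
scene0.png
side0.png
w226.png
```

Emit:
{"name": "drive_tool", "arguments": {"increments": [[[-1,2,-25],[0,0,0],0],[[0,0,-25],[0,0,0],0],[[0,0,-20],[0,0,0],0],[[0,0,-10],[0,0,0],0],[[0,0,-8],[0,0,0],0],[[0,0,-6],[0,0,0],0],[[0,0,-4],[0,0,0],0],[[0,0,-4],[0,0,0],0]]}}

```text
clock: 6.85
eef_pos: [0.6014, 0.2695, 0.0902]
tool_rot: [0.649, 0.761, 0.001, 0.0]
ft_force: [-0.4, -0.4, -0.3]
grip_width: 0.0231
grasp_force: 59.1
```

```bash
python3 - <<'E'
from h import *
o=get_obs();print(np.round(o['eef_pos'],4),o['ft_force'],o['grip_width'])
a=camera('side');b=camera('wrist');c=a['image'][125:215,240:340]
cv2.imwrite('pics/d1.png',np.hstack([cv2.resize(c,(400,360),interpolation=2),cv2.resize(b['image'][60:312,:280],(400,360))])[:,:,::-1])
E
```

```text
[0.6014 0.2695 0.0902] [-0.36380995 -0.39892637 -0.26150091] 0.023127512403326694
```

View pics/d1.png

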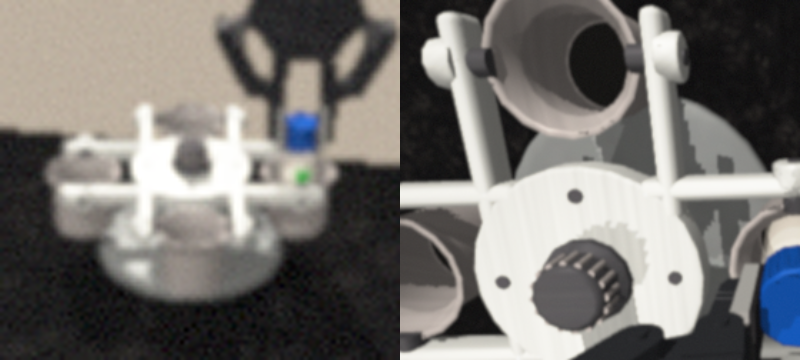

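The vial is inside the E bucket with no contact force. Lowering slowly to the floor.

Emit:
{"name": "drive_tool", "arguments": {"increments": [[[0,0,-3],[0,0,0],0],[[0,0,-2],[0,0,0],0],[[0,0,-1],[0,0,0],0],[[0,0,-1],[0,0,0],0],[[0,0,0],[0,0,0],0]]}}

```text
clock: 7.37
eef_pos: [0.6005, 0.2695, 0.0822]
tool_rot: [0.648, 0.761, -0.0, -0.0]
ft_force: [-0.4, 0.2, -1.3]
grip_width: 0.0225
grasp_force: 59.1
```

Emit:
{"name": "drive_tool", "arguments": {"increments": [[[0,0,-1],[0,0,0],0],[[0,0,0],[0,0,0],0]]}}

```text
clock: 7.53
eef_pos: [0.6009, 0.2696, 0.0821]
tool_rot: [0.648, 0.761, 0.001, 0.0]
ft_force: [0.1, -0.4, 2.5]
grip_width: 0.023
grasp_force: 59.4
```

Contact at the floor (2.5 N, TCP 0.082 as predicted). Releasing gently, then rising.

Emit:
{"name": "drive_tool", "arguments": {"increments": [[[0,0,-0.5],[0,0,0],0.3],[[0,0,0],[0,0,0],0.4],[[0,0,0],[0,0,0],0.5],[[0,0,0],[0,0,0],0.5],[[0,0,0],[0,0,0],0.5],[[0,0,15],[0,0,0],0.5],[[0,0,30],[0,0,0],0.6],[[0,0,40],[0,0,0],0.8]]}}

```text
clock: 8.2
eef_pos: [0.5982, 0.2684, 0.1626]
tool_rot: [0.648, 0.761, -0.004, -0.002]
ft_force: [1.0, 0.7, -0.2]
grip_width: 0.062
grasp_force: 0.0
```

Emit:
{"name": "drive_tool", "arguments": {"increments": [[[0,-38,30],[0,0,0],0.8],[[0,-40,0],[0,0,0],0.8],[[0,-40,0],[0,0,0],0.8],[[0,-40,0],[0,0,0],0.8],[[0,0,0],[0,0,0],0.8],[[0,0,0],[0,0,0],0.8]]}}

```text
clock: 8.7
eef_pos: [0.6007, 0.1143, 0.192]
tool_rot: [0.65, 0.76, 0.0, 0.0]
ft_force: [-0.4, 0.5, 0.7]
grip_width: 0.0686
grasp_force: 0.0
```

```bash
python3 -c "
from h import *
rotor(show='wrist')
p=camera('scene');print([(round(s['conf'],2),np.round(s['bbox'])) for s in silhouettes('vial_blue_1',p)])"; ls pics|grep r
```

```text
tcp [0.6007 0.1143 0.192 ] t 8.7 w 0.0686 [-0.4  0.5  0.7]
scene 0.92 [238. 326. 266. 350.] [0.507 0.332]
scene 0.81 [248. 258. 272. 282.] [0.535 0.179]
scene 0.8 [280. 292. 306. 316.] [0.441 0.237]
scene 0.65 [208. 283. 233. 312.] [0.602 0.266]
{'E': [220.0, 297.0], 'N': [251.0, 337.0], 'W': [292.0, 304.0], 'S': [260.0, 267.0]} nut [255. 297.]
wrist 0.96 [ 60.   0. 152.  56.] [0.443 0.232]
wrist 0.72 [276.   0. 347.  53.] [0.604 0.259]
wrist 0.69 [174.  85. 246. 157.] [0.531 0.175]
{'E': [312.0, 9.0], 'N': [196.0, -121.0], 'W': [100.0, 13.0], 'S': [213.0, 121.0]} nut [198.  -1.]
[(0.78, array([275., 152., 289., 177.])), (0.62, array([216., 288., 226., 309.])), (0.56, array([263., 128., 272., 152.])), (0.48, array([252., 161., 257., 180.]))]
crop1.png
crop2.png
r528.png
r869.png
```

Blue A stands in E. Now blue B at (0.578,-0.146).

Emit:
{"name": "drive_tool", "arguments": {"increments": [[[-3,-37,0],[0,0,0],0.8],[[-3,-37,0],[0,0,0],0.8],[[-3,-37,0],[0,0,0],0.8],[[-3,-37,0],[0,0,0],0.8],[[-3,-37,0],[0,0,0],0.8],[[-3,-37,0],[0,0,0],0.8],[[-4,-38,-20],[0,0,0],0.8],[[0,0,-20],[0,0,0],0.8]]}}

```text
clock: 9.67
eef_pos: [0.5796, -0.1479, 0.1534]
tool_rot: [0.651, 0.759, -0.0, 0.003]
ft_force: [1.0, 1.3, -0.6]
grip_width: 0.068
grasp_force: 0.0
```

```bash
python3 -c "
from h import *
vials()"
```

```text
tcp [ 0.5796 -0.1479  0.1534] 9.7
vial_blue_1 0.88 [303. 249. 343. 308.] [ 0.63  -0.214  0.04 ]
vial_blue_1 0.64 [258. 181. 299. 232.] [ 0.578 -0.151  0.04 ]
vial_blue_1 0.58 [336. 140. 390. 181.] [ 0.643 -0.102  0.04 ]
vial_yellow_1 0.59 [ 83.   0. 166.  64.] [ 0.447 -0.035  0.04 ]
vial_white_1 0.94 [ 90. 154. 163. 201.] [ 0.449 -0.145  0.04 ]
vial_white_1 0.74 [261.   0. 302.  66.] [ 0.561 -0.019  0.04 ]
```

Emit:
{"name": "drive_tool", "arguments": {"increments": [[[-1,0,-30],[0,0,0],0.8],[[0,0,-30],[0,0,0],0.8],[[0,0,-22],[0,0,0],0.8],[[0,0,-16],[0,0,0],0.8],[[0,0,0],[0,0,0],0.8],[[0,0,0],[0,0,0],0],[[0,0,0],[0,0,0],0],[[0,0,0],[0,0,0],0]]}}

```text
clock: 10.58
eef_pos: [0.5796, -0.1418, 0.0567]
tool_rot: [0.648, 0.762, 0.001, 0.002]
ft_force: [-1.0, -0.4, -0.5]
grip_width: 0.0325
grasp_force: 0.0
```

Emit:
{"name": "drive_tool", "arguments": {"increments": [[[0,0,0],[0,0,0],0],[[0,0,0],[0,0,0],0],[[0,0,0],[0,0,0],0],[[0,0,0],[0,0,0],0]]}}

```text
clock: 10.92
eef_pos: [0.5793, -0.1423, 0.0567]
tool_rot: [0.648, 0.761, 0.001, 0.002]
ft_force: [-0.6, 0.4, 6.5]
grip_width: 0.0231
grasp_force: 58.5
```

Gripped at TCP z 0.0567. Lifting and carrying to W.

Emit:
{"name": "drive_tool", "arguments": {"increments": [[[0,0,10],[0,0,0],0],[[0,0,40],[0,0,0],0],[[0,0,40],[0,0,0],0],[[0,0,40],[0,0,0],0],[[-12,34,5],[0,0,0],0],[[-12,34,0],[0,0,0],0],[[-12,34,0],[0,0,0],0],[[-12,34,0],[0,0,0],0]]}}

```text
clock: 11.58
eef_pos: [0.5292, -0.0051, 0.1906]
tool_rot: [0.649, 0.761, 0.001, 0.001]
ft_force: [0.1, 0.9, 0.2]
grip_width: 0.0229
grasp_force: 58.9
```

Emit:
{"name": "drive_tool", "arguments": {"increments": [[[-12,34,0],[0,0,0],0],[[-12,34,0],[0,0,0],0],[[-12,34,0],[0,0,0],0],[[-12,34,0],[0,0,0],0],[[-12,34,0],[0,0,0],0],[[-12,34,0],[0,0,0],0],[[0,0,0],[0,0,0],0],[[0,0,0],[0,0,0],0]]}}

```text
clock: 12.25
eef_pos: [0.457, 0.1996, 0.19]
tool_rot: [0.647, 0.763, 0.0, 0.0]
ft_force: [0.7, -1.4, -0.5]
grip_width: 0.0228
grasp_force: 58.9
```

```bash
python3 -c "
from h import *
rotor(show='wrist')"; ls pics|grep r
```

```text
tcp [0.457  0.1996 0.19  ] t 12.2 w 0.0228 [ 0.7 -1.4 -0.5]
scene 0.86 [208. 286. 233. 312.] [0.601 0.269]
scene 0.83 [240. 327. 265. 355.] [0.504 0.337]
scene 0.83 [279. 293. 304. 316.] [0.444 0.239]
scene 0.64 [245. 258. 272. 281.] [0.54 0.18]
{'E': [220.0, 297.0], 'N': [251.0, 337.0], 'W': [292.0, 304.0], 'S': [260.0, 267.0]} nut [255. 297.]
wrist 0.89 [333.   6. 413.  82.] [0.511 0.335]
wrist 0.88 [330. 203. 395. 267.] [0.54  0.175]
wrist 0.77 [234. 110. 303. 188.] [0.442 0.24 ]
wrist 0.75 [419. 110. 490. 188.] [0.601 0.266]
{'E': [462.0, 147.0], 'N': [373.0, 43.0], 'W': [270.0, 150.0], 'S': [361.0, 239.0]} nut [375. 151.]
crop1.png
crop2.png
r1225.png
r528.png
r869.png
```

View pics/r1225.png

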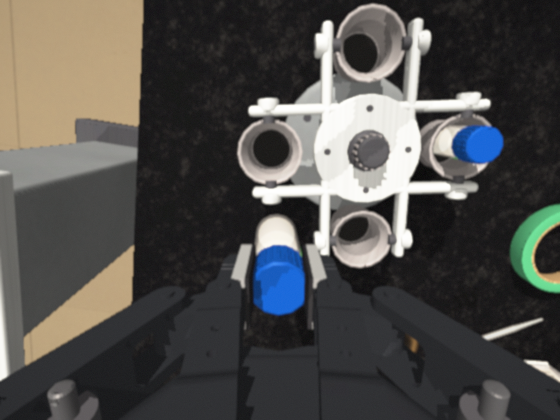

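W mouth at (270,150) exactly as predicted. Blue A stands in E at (478,144). The held vial sits about 5 mm toward -y from TCP, so the TCP target is (0.444,0.245).

Emit:
{"name": "drive_tool", "arguments": {"increments": [[[-6.5,23,0],[0,0,0],0],[[-6.5,22,0],[0,0,0],0],[[0,0,0],[0,0,0],0],[[0,0,0],[0,0,0],0]]}}

```text
clock: 12.78
eef_pos: [0.4451, 0.2424, 0.1893]
tool_rot: [0.649, 0.761, -0.0, 0.0]
ft_force: [-1.2, -1.0, -0.5]
grip_width: 0.0225
grasp_force: 58.9
```

Emit:
{"name": "drive_tool", "arguments": {"increments": [[[0,0,-25],[0,0,0],0],[[0,0,-25],[0,0,0],0],[[0,0,-10],[0,0,0],0],[[0,0,-10],[0,0,0],0],[[0,0,-10],[0,0,0],0],[[0,0,-8],[0,0,0],0],[[0,0,-6],[0,0,0],0],[[0,0,-3],[0,0,0],0]]}}

```text
clock: 13.45
eef_pos: [0.4447, 0.2428, 0.0918]
tool_rot: [0.648, 0.761, -0.0, -0.0]
ft_force: [0.3, -0.7, -0.2]
grip_width: 0.0226
grasp_force: 59.0
```

Emit:
{"name": "drive_tool", "arguments": {"increments": [[[0,1,-3],[0,0,0],0],[[0,0,-2],[0,0,0],0],[[0,0,-1],[0,0,0],0],[[0,0,0],[0,0,0],0]]}}

```text
clock: 13.78
eef_pos: [0.4448, 0.2442, 0.0864]
tool_rot: [0.648, 0.761, 0.0, 0.0]
ft_force: [0.2, 0.8, -0.2]
grip_width: 0.0229
grasp_force: 59.0
```

Emit:
{"name": "drive_tool", "arguments": {"increments": [[[0,0,-0.7],[0,0,0],0],[[0,0,0],[0,0,0],0]]}}

```text
clock: 13.95
eef_pos: [0.4449, 0.2441, 0.0858]
tool_rot: [0.648, 0.761, 0.0, 0.0]
ft_force: [0.5, -1.1, -0.6]
grip_width: 0.0228
grasp_force: 59.0
```

Emit:
{"name": "drive_tool", "arguments": {"increments": [[[0,0,-1],[0,0,0],0],[[0,0,0],[0,0,0],0]]}}

```text
clock: 14.12
eef_pos: [0.4448, 0.2441, 0.0847]
tool_rot: [0.648, 0.761, 0.0, 0.0]
ft_force: [-0.1, 0.2, 0.2]
grip_width: 0.0227
grasp_force: 59.0
```

Emit:
{"name": "drive_tool", "arguments": {"increments": [[[0,0,-0.7],[0,0,0],0],[[0,0,0],[0,0,0],0]]}}

```text
clock: 14.28
eef_pos: [0.445, 0.2442, 0.0847]
tool_rot: [0.648, 0.761, 0.001, 0.0]
ft_force: [-1.5, -0.6, 4.5]
grip_width: 0.0224
grasp_force: 59.4
```

Floor contact (4.5 N) at the predicted height. Releasing.

Emit:
{"name": "drive_tool", "arguments": {"increments": [[[0,0,0],[0,0,0],0.3],[[0,0,0],[0,0,0],0.4],[[0,0,0],[0,0,0],0.5],[[0,0,0],[0,0,0],0.5],[[0,0,0],[0,0,0],0.5],[[0,0,15],[0,0,0],0.5],[[0,0,40],[0,0,0],0.6],[[0,0,40],[0,0,0],0.8]]}}

```text
clock: 14.95
eef_pos: [0.443, 0.243, 0.178]
tool_rot: [0.648, 0.761, -0.003, -0.001]
ft_force: [0.8, 0.8, 1.2]
grip_width: 0.0618
grasp_force: 0.0
```

Emit:
{"name": "drive_tool", "arguments": {"increments": [[[0,-35,20],[0,0,7],0.8],[[0,-35,0],[0,0,7],0.8],[[1,-35,0],[0,0,7],0.8],[[1,-35,0],[0,0,7],0.8],[[1,-35,0],[0,0,7],0.8],[[1,-35,0],[0,0,7],0.8],[[1,-35,0],[0,0,7],0.8],[[1,-35,0],[0,0,7],0.8]]}}

```text
clock: 15.62
eef_pos: [0.4506, -0.0213, 0.1989]
tool_rot: [0.24, 0.971, 0.0, 0.0]
ft_force: [0.3, 0.9, -1.3]
grip_width: 0.068
grasp_force: 0.0
```

Emit:
{"name": "drive_tool", "arguments": {"increments": [[[0,0,-10],[0,0,7],0.8],[[0,0,-10],[0,0,7],0.8],[[0,0,-10],[0,0,7],0.8],[[0,0,0],[0,0,7],0.8],[[0,0,0],[0,0,6],0.8],[[0,0,0],[0,0,0],0.8]]}}

```text
clock: 16.12
eef_pos: [0.4507, -0.0199, 0.1685]
tool_rot: [-0.052, 0.999, 0.0, -0.0]
ft_force: [-0.1, -0.0, 0.2]
grip_width: 0.0683
grasp_force: 0.0
```

```bash
python3 -c "
from h import *
vials(); print(get_obs()['joint_pos'],get_obs()['tool_rot']); rotor(('scene',))"
```

```text
tcp [ 0.4507 -0.0199  0.1685] 16.1
vial_blue_1 0.59 [195. 331. 206. 347.] [ 0.605 -0.085  0.04 ]
vial_blue_1 0.45 [ 67. 365.  72. 368.] [ 0.651 -0.222  0.04 ]
vial_yellow_1 0.86 [240. 174. 277. 226.] [ 0.453 -0.037  0.04 ]
vial_yellow_1 0.76 [  0. 168.  19. 198.] [ 0.46  -0.261  0.04 ]
vial_white_1 0.98 [247. 277. 280. 340.] [ 0.565 -0.023  0.04 ]
vial_white_1 0.8 [108. 170. 171. 216.] [ 0.455 -0.147  0.04 ]
bucket_1 0.96 [439. 280. 514. 325.] [0.529 0.18  0.04 ]
bucket_1 0.81 [521. 193. 560. 248.] [0.436 0.219 0.04 ]
[-4.36830174e-02  1.84362120e-01 -2.34298178e-01  1.15178889e+00
 -2.38930108e-05 -1.45263074e-01] [-5.07681916e-02  9.98710449e-01 -2.82665164e-05  1.71668833e-04]
tcp [ 0.451  -0.0197  0.1689] t 16.4 w 0.0682 [-0.1  0.4 -0.2]
scene 0.75 [278. 295. 305. 316.] [0.443 0.241]
scene 0.67 [248. 260. 274. 280.] [0.533 0.179]
scene 0.62 [237. 328. 266. 353.] [0.507 0.337]
scene 0.57 [208. 284. 235. 309.] [0.601 0.263]
{'E': [220.0, 297.0], 'N': [251.0, 337.0], 'W': [292.0, 304.0], 'S': [260.0, 267.0]} nut [255. 297.]
```

Emit:
{"name": "drive_tool", "arguments": {"increments": [[[1,-17,0],[0,0,5],0.8],[[0,0,-35],[0,0,0],0.8],[[0,0,-35],[0,0,0],0.8],[[0,0,-26],[0,0,0],0.8],[[0,0,-18],[0,0,0],0.8],[[0,0,0],[0,0,0],0.8],[[0,0,0],[0,0,0],0.5],[[0,0,0],[0,0,0],0]]}}

```text
clock: 17.13
eef_pos: [0.4529, -0.0368, 0.0559]
tool_rot: [-0.095, 0.995, -0.0, 0.001]
ft_force: [0.5, 0.9, 0.4]
grip_width: 0.0451
grasp_force: 0.0
```

Emit:
{"name": "drive_tool", "arguments": {"increments": [[[0,0,0],[0,0,0],0],[[0,0,0],[0,0,0],0],[[0,0,0],[0,0,0],0],[[0,0,0],[0,0,0],0],[[0,0,0],[0,0,0],0],[[0,0,0],[0,0,0],0]]}}

```text
clock: 17.63
eef_pos: [0.4536, -0.0368, 0.0566]
tool_rot: [-0.095, 0.995, -0.0, 0.002]
ft_force: [-1.5, 1.5, 6.6]
grip_width: 0.0225
grasp_force: 58.7
```

Emit:
{"name": "drive_tool", "arguments": {"increments": [[[0,0,10],[0,0,0],0],[[0,0,40],[0,0,0],0],[[0,0,40],[0,0,0],0],[[0,0,40],[0,0,0],0],[[4,33,15],[0,0,0],0],[[4,33,0],[0,0,0],0],[[4,33,0],[0,0,0],0],[[4,33,0],[0,0,0],0]]}}

```text
clock: 18.3
eef_pos: [0.4683, 0.0964, 0.2012]
tool_rot: [-0.094, 0.996, 0.0, 0.001]
ft_force: [0.8, -0.7, -1.0]
grip_width: 0.0225
grasp_force: 59.0
```

Emit:
{"name": "drive_tool", "arguments": {"increments": [[[5,33,0],[0,0,0],0],[[5,33,0],[0,0,0],0],[[5,33,0],[0,0,0],0],[[5,33,0],[0,0,0],0],[[5,33,0],[0,0,0],0],[[5,33,0],[0,0,0],0],[[5,33,0],[0,0,0],0],[[3,7,0],[0,0,0],0]]}}

```text
clock: 18.97
eef_pos: [0.5058, 0.3383, 0.1997]
tool_rot: [-0.097, 0.995, 0.001, 0.001]
ft_force: [0.3, -0.7, -0.4]
grip_width: 0.0228
grasp_force: 59.0
```

Emit:
{"name": "drive_tool", "arguments": {"increments": [[[0,0,0],[0,0,0],0]]}}

```text
clock: 19.05
eef_pos: [0.5059, 0.3356, 0.1994]
tool_rot: [-0.097, 0.995, 0.0, 0.0]
ft_force: [0.0, -0.6, -0.3]
grip_width: 0.0226
grasp_force: 59.0
```

```bash
python3 -c "
from h import *
rotor(show='wrist')"; ls pics|grep r
```

```text
tcp [0.5059 0.3356 0.1994] t 19.1 w 0.0226 [ 0.  -0.6 -0.3]
scene 0.81 [248. 327. 267. 352.] [0.495 0.332]
scene 0.66 [277. 298. 306. 315.] [0.443 0.243]
scene 0.52 [207. 300. 223. 311.] [0.607 0.287]
{'E': [220.0, 297.0], 'N': [251.0, 337.0], 'W': [292.0, 304.0], 'S': [260.0, 267.0]} nut [255. 297.]
wrist 0.95 [ 74. 168. 139. 234.] [0.539 0.174]
wrist 0.85 [141.  70. 220. 141.] [0.441 0.233]
wrist 0.68 [250. 167. 309. 218.] [0.501 0.332]
wrist 0.6 [164. 244. 223. 290.] [0.592 0.263]
{'E': [195.0, 281.0], 'N': [279.0, 203.0], 'W': [185.0, 110.0], 'S': [102.0, 201.0]} nut [183. 209.]
crop1.png
crop2.png
r1225.png
r1905.png
r528.png
r869.png
```

View pics/r1905.png

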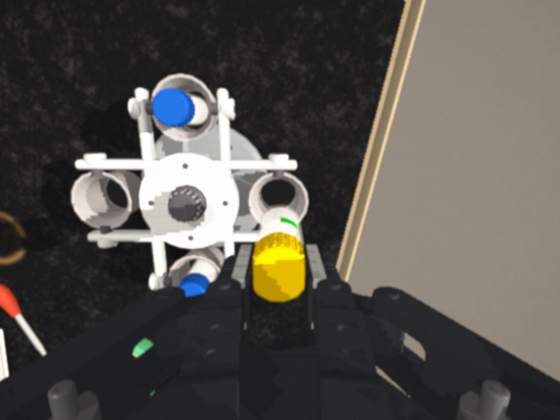

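N mouth at (279,198), only a few mm from the model. Both blues stand upright in opposite buckets. Aiming for (0.504,0.333) and lowering.

Emit:
{"name": "drive_tool", "arguments": {"increments": [[[-2,-2.5,-25],[0,0,0],0],[[0,0,-25],[0,0,0],0],[[0,0,-20],[0,0,0],0],[[0,0,-10],[0,0,0],0],[[0,0,-10],[0,0,0],0],[[0,0,-8],[0,0,0],0],[[0,0,-6],[0,0,0],0],[[0,0,-3],[0,0,0],0]]}}

```text
clock: 19.92
eef_pos: [0.5039, 0.3305, 0.0925]
tool_rot: [-0.095, 0.995, -0.0, -0.0]
ft_force: [-0.2, 0.4, -1.1]
grip_width: 0.0224
grasp_force: 59.1
```

Emit:
{"name": "drive_tool", "arguments": {"increments": [[[0,0,-3],[0,0,0],0],[[0,0,-1],[0,0,0],0],[[0,0,0],[0,0,0],0]]}}

```text
clock: 20.17
eef_pos: [0.504, 0.3309, 0.089]
tool_rot: [-0.095, 0.995, 0.0, 0.0]
ft_force: [1.4, 0.4, -0.7]
grip_width: 0.023
grasp_force: 59.1
```

Emit:
{"name": "drive_tool", "arguments": {"increments": [[[0,1.5,-2],[0,0,0],0],[[0,0,-1],[0,0,0],0],[[0,0,0],[0,0,0],0],[[0,0,0],[0,0,0],0]]}}

```text
clock: 20.5
eef_pos: [0.5039, 0.3323, 0.0858]
tool_rot: [-0.095, 0.995, -0.0, 0.0]
ft_force: [0.5, 0.5, -0.1]
grip_width: 0.0225
grasp_force: 59.1
```

Emit:
{"name": "drive_tool", "arguments": {"increments": [[[0,0,-1],[0,0,0],0],[[0,0,0],[0,0,0],0]]}}

```text
clock: 20.67
eef_pos: [0.5038, 0.3322, 0.0847]
tool_rot: [-0.095, 0.995, -0.0, -0.0]
ft_force: [-0.6, 0.2, 0.2]
grip_width: 0.0225
grasp_force: 59.1
```

Emit:
{"name": "drive_tool", "arguments": {"increments": [[[0,0,-1],[0,0,0],0],[[0,0,0],[0,0,0],0]]}}

```text
clock: 20.83
eef_pos: [0.5044, 0.3325, 0.0846]
tool_rot: [-0.095, 0.995, 0.0, 0.001]
ft_force: [0.5, -0.9, 4.1]
grip_width: 0.0227
grasp_force: 59.5
```

Floor contact. Releasing and heading for yellow A.

Emit:
{"name": "drive_tool", "arguments": {"increments": [[[0,0,0],[0,0,0],0.3],[[0,0,0],[0,0,0],0.4],[[0,0,0],[0,0,0],0.5],[[0,0,0],[0,0,0],0.5],[[0,0,0],[0,0,0],0.5],[[0,0,15],[0,0,0],0.5],[[0,0,40],[0,0,0],0.6],[[0,0,40],[0,0,0],0.8]]}}

```text
clock: 21.5
eef_pos: [0.5022, 0.3312, 0.1773]
tool_rot: [-0.095, 0.995, -0.001, -0.003]
ft_force: [1.1, 1.2, 0.5]
grip_width: 0.0617
grasp_force: 0.0
```

Emit:
{"name": "drive_tool", "arguments": {"increments": [[[-2,-30,25],[0,0,0],0.8],[[-2,-40,0],[0,0,0],0.8],[[-2,-40,0],[0,0,0],0.8],[[-2,-40,0],[0,0,0],0.8],[[-2,-40,0],[0,0,0],0.8],[[-2,-40,0],[0,0,0],0.8],[[-2,-40,0],[0,0,0],0.8],[[-2,-40,0],[0,0,0],0.8]]}}

```text
clock: 22.17
eef_pos: [0.4874, 0.0205, 0.204]
tool_rot: [-0.095, 0.995, -0.0, 0.0]
ft_force: [0.6, -0.8, -0.4]
grip_width: 0.0683
grasp_force: 0.0
```

Emit:
{"name": "drive_tool", "arguments": {"increments": [[[-2,-40,0],[0,0,0],0.8],[[-2,-40,0],[0,0,0],0.8],[[-2,-40,0],[0,0,0],0.8],[[-2,-40,0],[0,0,0],0.8],[[-2,-40,0],[0,0,0],0.8],[[-2,-40,0],[0,0,0],0.8],[[-2,-40,0],[0,0,0],0.8],[[0,-26,0],[0,0,0],0.8]]}}

```text
clock: 22.83
eef_pos: [0.473, -0.2874, 0.2038]
tool_rot: [-0.094, 0.996, -0.001, 0.0]
ft_force: [0.2, 1.6, 0.3]
grip_width: 0.0682
grasp_force: 0.0
```

Emit:
{"name": "drive_tool", "arguments": {"increments": [[[0,0,-20],[0,0,0],0.8],[[0,0,-10],[0,0,0],0.8],[[0,0,0],[0,0,0],0.8],[[0,0,0],[0,0,0],0.8]]}}

```text
clock: 23.17
eef_pos: [0.4731, -0.2826, 0.1729]
tool_rot: [-0.095, 0.995, 0.001, -0.001]
ft_force: [-0.5, -0.6, 0.5]
grip_width: 0.0681
grasp_force: 0.0
```

```bash
python3 -c "
from h import *
vials();rotor(('scene',))"
```

```text
tcp [ 0.4731 -0.2826  0.1729] 23.2
vial_blue_1 0.96 [411. 362. 442. 413.] [ 0.656 -0.082  0.04 ]
vial_blue_1 0.74 [300. 324. 327. 343.] [ 0.606 -0.219  0.04 ]
vial_yellow_1 0.89 [245. 172. 280. 222.] [ 0.472 -0.296  0.04 ]
vial_white_1 0.79 [402. 184. 470. 234.] [ 0.454 -0.139  0.04 ]
vial_white_1 0.76 [482. 297. 551. 353.] [ 0.554 -0.018  0.04 ]
tcp [ 0.4746 -0.2832  0.1748] t 23.4 w 0.0685 [ 0.7 -0.3  0.8]
scene 0.78 [249. 255. 273. 284.] [0.534 0.178]
scene 0.77 [238. 327. 267. 352.] [0.506 0.334]
scene 0.68 [209. 284. 235. 311.] [0.599 0.265]
scene 0.66 [281. 293. 303. 315.] [0.444 0.237]
{'E': [220.0, 297.0], 'N': [251.0, 337.0], 'W': [292.0, 304.0], 'S': [260.0, 267.0]} nut [255. 297.]
```

Emit:
{"name": "drive_tool", "arguments": {"increments": [[[-3,-14,0],[0,0,0],0.8],[[0,0,-35],[0,0,0],0.8],[[0,0,-35],[0,0,0],0.8],[[0,0,-30],[0,0,0],0.8],[[0,0,-19],[0,0,0],0.8],[[0,0,0],[0,0,0],0.8],[[0,0,0],[0,0,0],0.5],[[0,0,0],[0,0,0],0]]}}

```text
clock: 24.18
eef_pos: [0.4719, -0.2988, 0.0563]
tool_rot: [-0.095, 0.995, -0.001, 0.001]
ft_force: [-0.3, 0.4, -0.3]
grip_width: 0.0448
grasp_force: 0.0
```

Emit:
{"name": "drive_tool", "arguments": {"increments": [[[0,0,0],[0,0,0],0],[[0,0,0],[0,0,0],0],[[0,0,0],[0,0,0],0],[[0,0,0],[0,0,0],0],[[0,0,0],[0,0,0],0],[[0,0,0],[0,0,0],0]]}}

```text
clock: 24.68
eef_pos: [0.4724, -0.2985, 0.0571]
tool_rot: [-0.095, 0.995, -0.001, 0.002]
ft_force: [-0.0, 0.6, 5.8]
grip_width: 0.0225
grasp_force: 58.4
```

Emit:
{"name": "drive_tool", "arguments": {"increments": [[[0,0,10],[0,0,0],0],[[0,0,40],[0,0,0],0],[[0,0,40],[0,0,0],0],[[0,0,40],[0,0,0],0],[[5,36,15],[0,0,0],0],[[5,36,0],[0,0,0],0],[[5,36,0],[0,0,0],0],[[5,36,0],[0,0,0],0]]}}

```text
clock: 25.35
eef_pos: [0.491, -0.1527, 0.2014]
tool_rot: [-0.094, 0.996, -0.0, 0.001]
ft_force: [1.6, 1.6, -0.7]
grip_width: 0.0225
grasp_force: 58.8
```

Emit:
{"name": "drive_tool", "arguments": {"increments": [[[5,36,0],[0,0,0],0],[[5,36,0],[0,0,0],0],[[5,36,0],[0,0,0],0],[[5,36,0],[0,0,0],0],[[5,36,0],[0,0,0],0],[[5,36,0],[0,0,0],0],[[5,36,0],[0,0,0],0],[[5,36,0],[0,0,0],0]]}}

```text
clock: 26.02
eef_pos: [0.5307, 0.136, 0.2008]
tool_rot: [-0.095, 0.995, -0.0, 0.0]
ft_force: [0.5, 0.0, -0.9]
grip_width: 0.0225
grasp_force: 58.8
```

Emit:
{"name": "drive_tool", "arguments": {"increments": [[[3,20,0],[0,0,0],0],[[0,0,0],[0,0,0],0],[[0,0,0],[0,0,0],0]]}}

```text
clock: 26.27
eef_pos: [0.5336, 0.1554, 0.2001]
tool_rot: [-0.096, 0.995, -0.0, 0.0]
ft_force: [0.1, 0.1, -1.5]
grip_width: 0.0228
grasp_force: 58.8
```

```bash
python3 -c "
from h import *
rotor(show='wrist')"; ls pics|grep r
```

```text
tcp [0.5336 0.1554 0.2001] t 26.3 w 0.0228 [ 0.1  0.1 -1.5]
scene 0.9 [250. 256. 274. 281.] [0.533 0.175]
scene 0.71 [277. 290. 305. 314.] [0.447 0.234]
scene 0.64 [236. 326. 267. 353.] [0.507 0.335]
scene 0.59 [207. 286. 234. 314.] [0.6   0.272]
{'E': [220.0, 297.0], 'N': [251.0, 337.0], 'W': [292.0, 304.0], 'S': [260.0, 267.0]} nut [255. 297.]
wrist 0.92 [434. 175. 504. 240.] [0.51  0.332]
wrist 0.65 [353. 251. 414. 298.] [0.592 0.272]
wrist 0.63 [273. 175. 328. 238.] [0.539 0.175]
wrist 0.57 [359.  81. 434. 148.] [0.441 0.24 ]
{'E': [380.0, 287.0], 'N': [477.0, 210.0], 'W': [400.0, 117.0], 'S': [302.0, 207.0]} nut [399. 216.]
crop1.png
crop2.png
r1225.png
r1905.png
r2626.png
r528.png
r869.png
```

All estimates agree on S at (0.537,0.176).

Emit:
{"name": "drive_tool", "arguments": {"increments": [[[3.5,20.5,0],[0,0,0],0],[[0,0,-25],[0,0,0],0],[[0,0,-25],[0,0,0],0],[[0,0,-20],[0,0,0],0],[[0,0,-10],[0,0,0],0],[[0,0,-10],[0,0,0],0],[[0,0,-8],[0,0,0],0],[[0,0,-6],[0,0,0],0]]}}

```text
clock: 27.13
eef_pos: [0.5378, 0.1743, 0.0957]
tool_rot: [-0.095, 0.996, 0.0, 0.0]
ft_force: [-0.3, -0.6, -0.2]
grip_width: 0.0226
grasp_force: 58.8
```

Emit:
{"name": "drive_tool", "arguments": {"increments": [[[0,0,-4],[0,0,0],0],[[0,0,-2],[0,0,0],0],[[0,0,0],[0,0,0],0],[[0,0,0],[0,0,0],0]]}}

```text
clock: 27.47
eef_pos: [0.5378, 0.1749, 0.0903]
tool_rot: [-0.095, 0.995, 0.0, 0.0]
ft_force: [0.7, -0.1, -0.5]
grip_width: 0.0228
grasp_force: 58.8
```

Emit:
{"name": "drive_tool", "arguments": {"increments": [[[0,0,-2],[0,0,0],0],[[0,0,-1.5],[0,0,0],0],[[0,0,0],[0,0,0],0],[[0,0,0],[0,0,0],0]]}}

```text
clock: 27.8
eef_pos: [0.5374, 0.1748, 0.0863]
tool_rot: [-0.095, 0.995, -0.0, -0.0]
ft_force: [0.7, 0.9, 0.3]
grip_width: 0.0227
grasp_force: 58.8
```

Emit:
{"name": "drive_tool", "arguments": {"increments": [[[0,0,-1],[0,0,0],0],[[0,0,0],[0,0,0],0]]}}

```text
clock: 27.97
eef_pos: [0.5374, 0.1748, 0.0852]
tool_rot: [-0.095, 0.995, -0.0, 0.0]
ft_force: [0.2, 0.4, -0.7]
grip_width: 0.0225
grasp_force: 58.8
```

Emit:
{"name": "drive_tool", "arguments": {"increments": [[[0,0,-1],[0,0,0],0],[[0,0,0],[0,0,0],0]]}}

```text
clock: 28.13
eef_pos: [0.538, 0.1749, 0.0851]
tool_rot: [-0.095, 0.995, 0.0, 0.001]
ft_force: [-0.5, -0.3, 2.5]
grip_width: 0.0223
grasp_force: 59.2
```

Floor contact. Releasing, then backing away.

Emit:
{"name": "drive_tool", "arguments": {"increments": [[[0,0,0],[0,0,0],0.3],[[0,0,0],[0,0,0],0.4],[[0,0,0],[0,0,0],0.5],[[0,0,0],[0,0,0],0.5],[[0,0,0],[0,0,0],0.5],[[0,0,15],[0,0,0],0.5],[[0,0,40],[0,0,0],0.6],[[0,0,40],[0,0,0],0.8]]}}

```text
clock: 28.8
eef_pos: [0.5355, 0.1741, 0.1781]
tool_rot: [-0.095, 0.995, -0.001, -0.003]
ft_force: [1.8, -0.2, -0.1]
grip_width: 0.0619
grasp_force: 0.0
```

Emit:
{"name": "drive_tool", "arguments": {"increments": [[[-10,-30,25],[0,0,0],0.8],[[-10,-35,0],[0,0,0],0.8],[[-10,-35,0],[0,0,0],0.8],[[-10,-35,0],[0,0,0],0.8],[[0,0,0],[0,0,0],0.8],[[0,0,0],[0,0,0],0.8]]}}

```text
clock: 29.3
eef_pos: [0.4969, 0.0381, 0.2046]
tool_rot: [-0.093, 0.996, 0.0, 0.0]
ft_force: [-0.4, 0.3, 0.3]
grip_width: 0.0684
grasp_force: 0.0
```

```bash
python3 - <<'E'
from h import *
a=camera('scene')['image'];b=camera('side')['image']
r=lambda x,w,h:cv2.resize(x,(w,h),interpolation=2)
top=np.hstack([r(a[240:360,195:315],400,300),r(b[130:205,240:340],400,300)])
bot=np.hstack([r(a[105:225,225:345],400,300),r(b[205:335,195:325],400,300)])
cv2.imwrite('pics/fin.png',np.vstack([top,bot])[:,:,::-1])
E
```

```text
(no output)
```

View pics/fin.png

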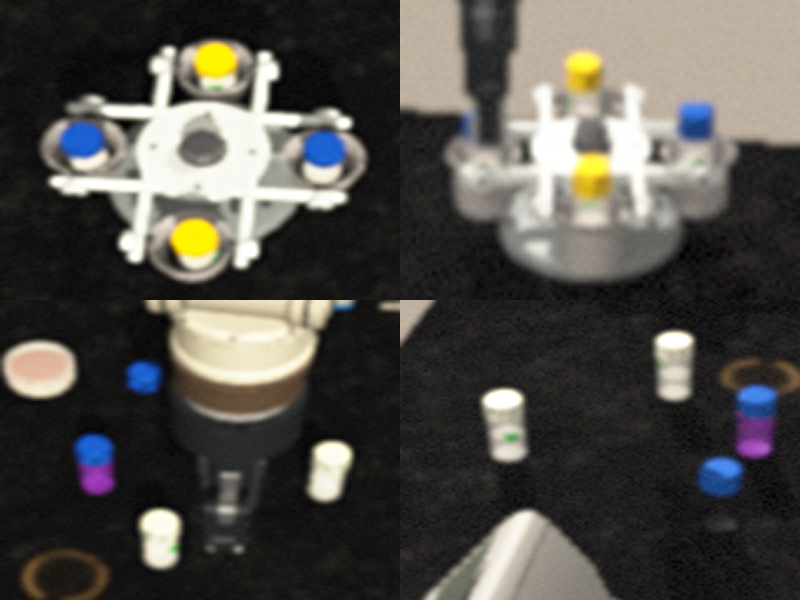

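The blues stand opposite each other and so do the yellows, all upright. The white vials and the look-alikes haven't moved, and the arm is clear.

```bash
python3 -c "
from workcell import *
print(job_done())"
```

```text
the job is handed in; nothing more can be done
None
```

I loaded the rotor and handed the job in at about 29 s of the 104 s: blue-capped vials face each other across the hub, yellow-capped vials fill the other two buckets, each lowered to floor contact before release, and the white-capped vials stand where they were.

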